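# Latch the red mould box

## Task

Close the mould box whose draw latch has the red lever: swing its wire loop down over the keeper hook while the lever is still up, then push the red lever down over centre until it snaps flat, so that the two aluminium halves are drawn together. Leave the blue-levered box alone.

Things in the scene. Friction and masses are not known exactly. Their poses are not given: they have to be found in the camera images.
- red_box: Red-levered mould box, fixed: plywood base 158 x 72 x 12 mm, two aluminium halves (top z = 47 mm), steel draw latch on top. Origin on the bench under the lever's pivot, which is 61 mm above it with its axis along y. +x runs along the box from latch to keeper, z up. Base from x = -78 to +80 mm; the half at x = 26 to 72 mm slides, the other is fixed. A like box has a blue lever.
- red_grip (a point): Middle of the pressing face of the red grip (56 x 26 x 8 mm), 72 mm from the pivot along the lever and 10 mm above its centre line; lever end at 90 mm. At the start the lever is upright, face towards the box's +x; push it (under 10 N) to -x and down about the pivot until it lies flat along -x, face up, 71 mm above the bench.
- red_lever (a joint): Angle of the red lever about its pivot: 0 = closed, flat along the box's -x; about 1.57 = upright, as at the start. Stays where it is left; with the loop hooked and tight it snaps shut by itself below about 0.3.
- red_bar (a point): Middle of the loop's cross bar (7 mm thick, 41 mm wide along y), 80 mm from the loop's hinge; a flat tab 26 mm wide reaches 17 mm straight on. At the start the loop slants up to the box's +x at 45 to 65 degrees, bar about 150 mm up, held by friction. Pushed down (under 2 N) it swings about its hinge, and from about 35 degrees falls, to the far side of the keeper, bar 52 mm above the bench.
- red_loop_hinge (a point): Where the loop is hinged to the lever: 25 mm from the lever's pivot, about 85 mm above the bench while the lever is up. The loop's two side wires run 17 mm either side of the box's middle plane. Axis along the box's y.
- red_keeper (a point): Seat of the bar: its centre when drawn against the far (+x) side of the keeper hook, a steel fin on the sliding half, 22 mm wide, 4 mm thick, top 63 mm above the bench, leaning to +x. The loop straddles it. Hooked but loose, lever up, the bar lies 4 to 9 mm beyond the seat in +x; swung down with the lever up it clears the fin by itself.
- red_half (a joint): Slide of the red box's sliding half: 0 = apart (gap 8 mm, pushed off by springs), about 0.007 m = drawn shut by the latch.
- blue_grip (a point): The same point on the lever of the other box (blue grip), which stays as it is.

How it is judged:
On the way:
1. the red latch's loop lies hooked over its keeper with the lever still up (value of joint red_lever above 0.9 rad and x of red_bar in the frame of red_keeper between -0.003 and 0.014 m and z of red_bar in the frame of red_keeper below 0.007 m), for 0.1 s.
At the end, for the whole second after the job is handed in: The red lever lies flat (within 0.1 rad of closed), its loop's bar is seated on the keeper (within 7 mm of the seat) and the sliding half has been drawn in by more than 4 mm; the blue lever is where it was (within 20 mm) (value of joint red_lever below 0.1 rad and value of joint red_half above 0.004 m and distance between red_bar and red_keeper below 0.007 m); the robot touches nothing.
It fails at once if the blue lever is moved by more than 20 mm (distance of blue_grip from where it was at the start of the episode above 0.02 m).
It also fails if it takes over 30 s, if anything falls off the work surface, if the arm or the gripper's body presses on something with over 40 N, if the wrist force passes 120 N, or if a joint passes its speed limit or range.

## Robot

A 6-joint arm with a two-finger parallel gripper is mounted at the origin on a cart in front of the work surface, level with it; the furniture and walls round the work are solid. World frame = base frame: x ahead of the robot, y to its left, z up, the work surface at z = 0. Lengths are in m, angles in rad, forces in N, time in s.
With the tool pointing down it reaches from about 0.35 to 0.875 m from the base axis. Payload 4.2 kg.
Tool frame: the origin (TCP) lies at the very end of the fingers, on their centre line; the grasp point (between the pads) lies 19 mm behind it; z points along the fingers, y is the line along which they close (so a half turn about z gives the same grasp; the last joint's range is limited). The gripper opens to 87 mm and grips with 3 to 60 N. Pads are 19 mm wide; open, the fingers measure 117 mm over their backs; the gripper's body (75 mm by 190 mm) begins 51 mm behind the grasp point.
Start: joints at [-0.843, 0.385, 0.008, 0, -1.194, -0.259], TCP at [0.282, -0.558, 0.223] pointing down, gripper open.
Joint ranges: [-3.14, 3.14], [-1.21, 2.06], [-1.07, 1.41], [-3.16, 2.05], [-2.99, -0.16], [-3.1, 3.1]. Speed limits (rad/s): [2.79, 2.79, 3.14, 3.14, 3.14, 3.14].

## Interface

Orientations are given as a unit quaternion [w, x, y, z].
In Python, from cell import manip, get_image, calibration, order gives the robot as it stands.
- The arm moves only by the tool arm_command, never from a script. Its arguments are lists of equal length, an entry for each row: "linear": the shift along the tool's x, y, z in cm, a list of three; "twist": the turn about the tool's z in rad; "jaw": the finger opening in cm, from 0 to 8.7. A call has 1 to 12 rows; each row shifts and turns the commanded pose from where the row before left it, along the tool's axes as they then stand; what a row does not reach is not made up. A row lasts 1/10 s, in which the tool goes at most 50 mm and 8.59 degrees, less where a joint would pass 70% of its speed; a pose out of reach is approached as far as the arm can. A call with a gripper value outside its range is refused whole. The fingers move at their own pace and stop on an object; "newtons" is the grip in N (left out, the last holds). Time passes only in rows, so rows that do not move let the fingers close. It gives the time, the measured TCP pose, the force, the opening and the grip force at its end, in the units of the state.
- manip.observe(): the state, without advancing time (a new reading comes with each control period).
- get_image(name): name is "scene" or "top"; returns the picture (420x560x3 uint8, red, green, blue); there is no depth.
- calibration(name): a dict with "camera_matrix" (3x3 intrinsics, pixels), "k1" (the pictures are not rectified: a ray, as slopes to the right and down, at radius r is drawn at 1 + k1 r^2 times it, then the intrinsics apply), "origin" and "orientation" of the camera in the world. Camera axes: x right, y down, z forward; pixel columns grow to the right and rows downward; lengths in m; the calibration is good to about 2 mm. A picture is of the moment at which its call begins. calibration takes no time and is no camera call.
- order.sign_off(): hands the job in; it is judged then, once.
The state is a dict: "t": time; "joint_positions": joint angles; "joint_vel": joint speeds; "joint_torque": joint torques, N m; "eef_pos": TCP position; "orientation": TCP orientation; "contact_force": force on the tool from outside, world axes, zero at the start; "ft_torque": the same for the moment, N m; "width": finger opening in m; "grasp_force": force on a finger pad.
Only numpy, scipy, OpenCV 4.12 (cv2) and the standard library are available. Lean on these libraries where they do the work, as an engineer would, in place of code of your own. Each camera call takes 0.05 s, during which the arm holds its last target. There are 200 camera calls.

## Working session

There is one attempt and no reset: what is moved stays moved. The work goes in short steps, Python scripts to look and compute and a tool call to move; the robot and the scene stay as the last step left them, time stands still between calls to the robot, and variables do not carry over. Pictures are saved under pics/ and viewed, at most 10 in all, crops included, and the job is handed in when it is done.

Besides the shell and the picture viewer there is one more tool, called after ">>>" as name(argument=value, ...) on one line, values as JSON. arm_command: Moves the arm, as the interface text tells. Its arguments: {"type":"object","properties":{"linear":{"type":"array"},"twist":{"type":"array"},"jaw":{"type":"array"},"newtons":{"type":"number"}},"required":["linear","twist","jaw"]}

```bash
ls; mkdir -p pics
cat > h.py <<'E'
import numpy as np, cv2
from scipy.spatial.transform import Rotation as R
from cell import manip, get_image, calibration, order
def cam(n):
    c=calibration(n); q=np.array(c["orientation"]); 
    M=R.from_quat(q[[1,2,3,0]]).as_matrix() if q.size==4 else q
    return np.array(c["camera_matrix"]),c["k1"],np.array(c["origin"]),M
def ray(n,uv):
    K,k1,o,M=cam(n)
    p=cv2.undistortPoints(np.array([[uv]],float),K,np.array([k1,0,0,0.]))[0,0]
    d=M@np.array([p[0],p[1],1]); return o,d/np.linalg.norm(d)
def onz(n,uv,z):
    o,d=ray(n,uv); return o+d*(z-o[2])/d[2]
def tri(a,ua,b,ub):
    o1,d1=ray(a,ua);o2,d2=ray(b,ub)
    s=np.linalg.lstsq(np.c_[d1,-d2],o2-o1,rcond=None)[0]
    p,q=o1+s[0]*d1,o2+s[1]*d2
    return (p+q)/2,np.linalg.norm(p-q)
def proj(n,P):
    K,k1,o,M=cam(n); P=np.atleast_2d(P)
    return cv2.projectPoints((P-o)@M,np.zeros(3),np.zeros(3),K,np.array([k1,0,0,0.]))[0][:,0]
def save(n,f):
    im=get_image(n); cv2.imwrite("pics/"+f,cv2.cvtColor(im,cv2.COLOR_RGB2BGR)); return im
E
python3 - <<'E'
from h import *
for n in("scene","top"): save(n,n+"0.png"); c=calibration(n); print(n,c)
print(manip.observe())
E
```

```text
pics
scene {'camera_matrix': array([[414.8010881 ,   0.        , 276.77003694],
       [  0.        , 414.8010881 , 210.31365022],
       [  0.        ,   0.        ,   1.        ]]), 'k1': -0.10074406320407488, 'origin': array([0.03717916, 0.4747009 , 0.70930772]), 'orientation': array([ 0.15166429, -0.43631663,  0.83145696, -0.30871517])}
top {'camera_matrix': array([[545.8773095 ,   0.        , 292.50547979],
       [  0.        , 545.8773095 , 206.28215904],
       [  0.        ,   0.        ,   1.        ]]), 'k1': -0.2067884180946635, 'origin': array([0.26818253, 0.13807063, 0.95077651]), 'orientation': array([-0.07822832,  0.74130368, -0.66281013,  0.07093595])}
{'t': 0.1, 'joint_positions': array([-8.43411876e-01,  3.85474075e-01,  6.77898515e-03, -4.24976095e-04,
       -1.19402370e+00, -2.58633974e-01]), 'joint_vel': array([ 0.00102798, -0.0013935 ,  0.00262997,  0.00105844, -0.00041798,
       -0.00134535]), 'joint_torque': array([-2.39661285e-04, -3.91690135e+01,  1.87935680e+01,  4.23191965e+00,
        1.34230050e-02, -7.14695511e-05]), 'eef_pos': array([ 0.28214569, -0.55708803,  0.22158032]), 'orientation': array([-2.80943674e-04, -2.32159012e-01,  9.72677352e-01,  9.40238602e-04]), 'contact_force': array([-0.45551799,  0.15005596, -0.04243948]), 'ft_torque': array([ 0.00577746,  0.01725873, -0.02195914]), 'grasp_force': 0.0, 'width': 0.08694816827908913}
```

View pics/scene0.png

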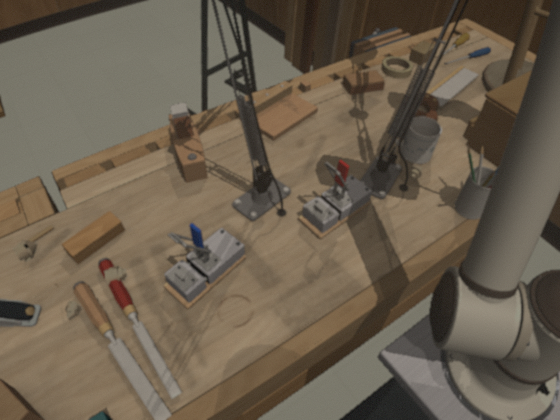

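View pics/top0.png

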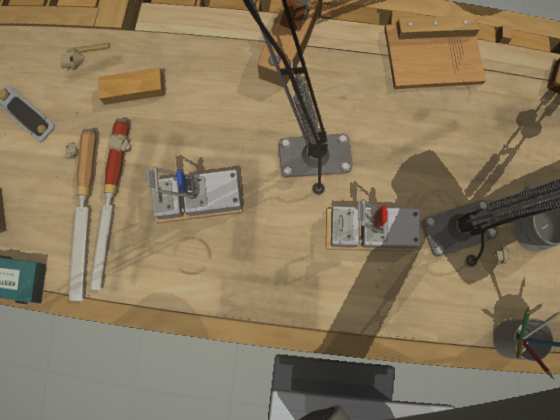

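The red-levered box is at about (375,226) in the top view and (337,200) in the scene view. Lamps stand at (460,228) and (315,155) in the top view. I'll enlarge the box next.

Run:
```python
from h import *
s=cv2.imread("pics/scene0.png")[140:260,280:410]; t=cv2.imread("pics/top0.png")[180:270,310:450]
a=cv2.resize(s,None,fx=4.6,fy=4.6,interpolation=3)[:, :]; b=cv2.resize(t,None,fx=5.5,fy=5.5,interpolation=3)
cv2.imwrite("pics/s1.png",a); cv2.imwrite("pics/t1.png",b)
for n in("scene","top"):
    im=cv2.imread(f"pics/{n}0.png"); h=cv2.cvtColor(im,cv2.COLOR_BGR2HSV)
    for c,(l,u) in dict(red=((172,140,90),(180,255,255)),red2=((0,150,90),(5,255,255)),blue=((108,150,60),(125,255,255))).items():
        k,_,st,ce=cv2.connectedComponentsWithStats(cv2.inRange(h,l,u))
        print(n,c,[(list(st[i]),ce[i].round(1)) for i in range(1,k) if st[i,4]>25])
for p in [(328,248),(420,248),(420,207),(330,203)]: print(onz("top",p,0.0 if p[1]>240 else .047))
```

```text
scene red []
scene red2 [([np.int32(339), np.int32(160), np.int32(10), np.int32(9), np.int32(34)], array([343.7, 163.7])), ([np.int32(100), np.int32(260), np.int32(11), np.int32(11), np.int32(72)], array([104.7, 264.8])), ([np.int32(110), np.int32(281), np.int32(21), np.int32(27), np.int32(250)], array([119.9, 293.5]))]
scene blue [([np.int32(191), np.int32(225), np.int32(9), np.int32(9), np.int32(31)], array([194.9, 228.9]))]
top red []
top red2 [([np.int32(107), np.int32(149), np.int32(14), np.int32(35), np.int32(152)], array([111.9, 166.2])), ([np.int32(377), np.int32(206), np.int32(10), np.int32(21), np.int32(91)], array([383.2, 215.5]))]
top blue [([np.int32(178), np.int32(170), np.int32(4), np.int32(15), np.int32(53)], array([179.4, 177.4]))]
[0.40377884 0.08911621 0.        ]
[ 0.42127405 -0.07399672  0.        ]
[ 0.48439255 -0.05885366  0.047     ]
[0.47402843 0.09574583 0.047     ]
```

View pics/s1.png

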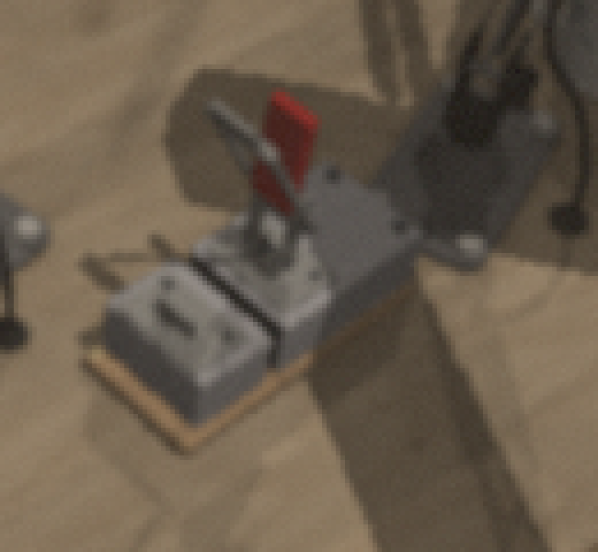

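View pics/t1.png

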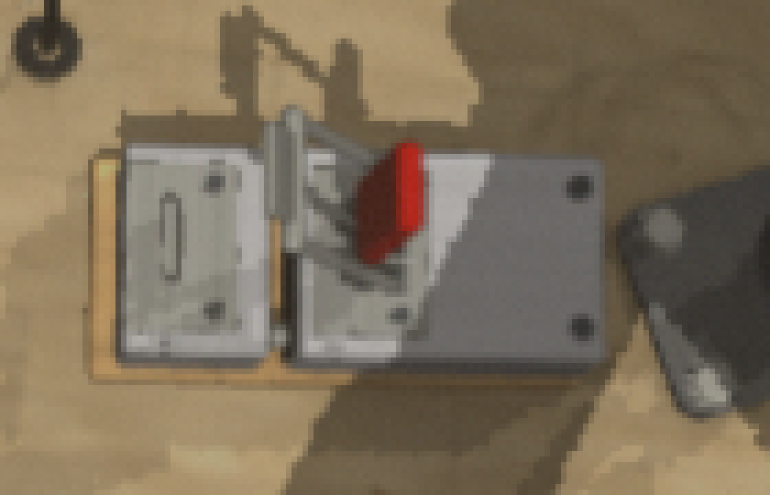

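The crops show the keeper half on the image left in the top view (world +y), so the lever falls towards the lamp base on the right. In the top crop the bar runs from (290,108) to (292,250), and the red grip's top edge is at (410,145)–(410,225). The half corners are at (122,145), (118,355), (602,158) and (602,358).

Run:
```python
from h import *
T=lambda x,y:(310+x/5.5-.4,180+y/5.5-.4); S=lambda x,y:(280+x/4.6-.4,140+y/4.6-.4)
np.set_printoptions(precision=4,suppress=True)
c=[onz("top",T(*p),.047)[:2] for p in[(122,145),(118,355),(602,358),(602,158)]]
print("corners",c); L=(c[0]+c[1])/2; Rr=(c[2]+c[3])/2; 
print("len",np.linalg.norm(L-Rr),"wid",np.linalg.norm(c[0]-c[1]),np.linalg.norm(c[2]-c[3]))
ply=[onz("top",T(*p),.012)[:2] for p in[(92,150),(92,378)]]; print("ply",ply,np.linalg.norm(ply[0]-ply[1]))
ex=L-Rr; ex/=np.linalg.norm(ex); ey=np.array([-ex[1],ex[0]])
o1=L-.072*ex; o2=(ply[0]+ply[1])/2-.080*ex; print("ex",ex,"yaw",np.arctan2(ex[1],ex[0]),"origin",o1,o2)
# scene check of corners
for p in[(105,310),(197,385),(270,345)]: print("scene corner",onz("scene",S(*p),.047))
for nm,a,b in[("barfar",(290,108),(212,102)),("barnear",(292,250),(272,152)),("gripfartop",(408,142),(277,93)),("gripneartop",(412,225),(317,123))]:
    p,e=tri("top",T(*a),"scene",S(*b)); d=p[:2]-o1; print(nm,p,"err",e,"box",d@ex,d@ey,p[2])
```

```text
corners [array([0.4692, 0.0922]), array([0.4041, 0.0871]), array([ 0.4192, -0.0615]), array([ 0.4819, -0.0574])]
len 0.14973337825878263 wid 0.06534259525969416 0.06285610916218486
ply [array([0.4743, 0.0999]), array([0.4012, 0.0926])] 0.07351078206619617
ex [-0.0925  0.9957] yaw 1.663440602913579 origin [0.4433 0.018 ] [0.4452 0.0166]
scene corner [0.4668 0.0941 0.047 ]
scene corner [0.4088 0.0868 0.047 ]
scene corner [0.4081 0.0447 0.047 ]
barfar [0.4585 0.0536 0.1625] err 0.000668542682038395 box 0.03407994904294069 -0.01843808432432375 0.16252906203493472
barnear [0.4211 0.0505 0.1615] err 0.0022512456129634745 box 0.03447114150985085 0.019106080796477517 0.16154969781327672
gripfartop [0.4549 0.0194 0.153 ] err 0.0010261373255379738 box 0.0003013619039971024 -0.011602373223572802 0.15295328825189514
gripneartop [0.4322 0.0163 0.1516] err 0.0010987191646372896 box -0.0006834770672071719 0.011262268586283795 0.15161151659079175
```

Run:
```python
from h import *
np.set_printoptions(precision=3,suppress=True)
print("lamp base corners",[onz("top",p,.01)[:2] for p in[(424,218),(438,250),(495,205)]],"lamp2",[onz("top",p,.01)[:2] for p in[(280,140),(352,168),(318,188)]])
for uv in [(475,222),(510,213),(545,205)]:
    for z in(.05,.1,.15,.2,.3,.4,.5): P=onz("top",uv,z); print(uv,P,proj("scene",P)[0])
for uv in [(300,75),(270,30)]:
    for z in(.2,.3,.4,.5,.6): P=onz("top",uv,z); print(uv,P,proj("scene",P)[0])
a=cv2.imread("pics/scene0.png")[0:240,180:560]; cv2.imwrite("pics/s2.png",cv2.resize(a,None,fx=2.1,fy=2.1,interpolation=3))
```

```text
lamp base corners [array([ 0.474, -0.075]), array([ 0.419, -0.104]), array([ 0.513, -0.207])] lamp2 [array([0.589, 0.195]), array([0.551, 0.061]), array([0.507, 0.118])]
(475, 222) [ 0.468 -0.157  0.05 ] [386.656 160.525]
(475, 222) [ 0.457 -0.14   0.1  ] [389.763 149.701]
(475, 222) [ 0.446 -0.124  0.15 ] [393.198 137.669]
(475, 222) [ 0.435 -0.108  0.2  ] [397.015 124.223]
(475, 222) [ 0.413 -0.075  0.3  ] [406.054  92.023]
(475, 222) [ 0.39  -0.042  0.4  ] [417.55   50.275]
(475, 222) [ 0.368 -0.009  0.5  ] [432.427  -5.368]
(510, 213) [ 0.491 -0.22   0.05 ] [398.33  145.409]
(510, 213) [ 0.479 -0.2    0.1  ] [401.23  135.093]
(510, 213) [ 0.466 -0.181  0.15 ] [404.436 123.628]
(510, 213) [ 0.454 -0.161  0.2  ] [407.994 110.82 ]
(510, 213) [ 0.429 -0.121  0.3  ] [416.411  80.159]
(510, 213) [ 0.404 -0.081  0.4  ] [427.094  40.421]
(510, 213) [ 0.38  -0.041  0.5  ] [440.88  -12.545]
(545, 205) [ 0.513 -0.287  0.05 ] [410.22  131.219]
(545, 205) [ 0.499 -0.264  0.1  ] [412.92  121.387]
(545, 205) [ 0.486 -0.24   0.15 ] [415.903 110.464]
(545, 205) [ 0.472 -0.216  0.2  ] [419.211  98.263]
(545, 205) [ 0.445 -0.169  0.3  ] [427.026  69.065]
(545, 205) [ 0.418 -0.122  0.4  ] [436.922  31.231]
(545, 205) [ 0.391 -0.075  0.5  ] [449.654 -19.204]
(300, 75) [0.63  0.166 0.2  ] [228.218 120.25 ]
(300, 75) [0.582 0.162 0.3  ] [240.249  87.544]
(300, 75) [0.534 0.159 0.4  ] [256.105  44.954]
(300, 75) [0.486 0.155 0.5  ] [277.744 -12.158]
(300, 75) [0.437 0.151 0.6  ] [308.364 -90.684]
(270, 30) [0.702 0.221 0.2  ] [187.065 111.552]
(270, 30) [0.645 0.21  0.3  ] [199.413  79.74 ]
(270, 30) [0.587 0.199 0.4  ] [215.798  38.268]
(270, 30) [0.529 0.188 0.5  ] [238.38  -17.447]
(270, 30) [0.471 0.177 0.6  ] [270.846 -94.317]
```

View pics/s2.png

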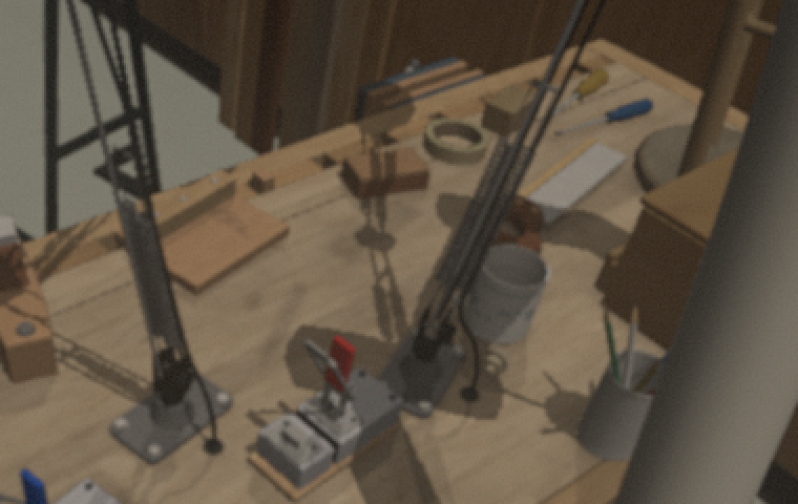

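The enlarged scene view shows lamp 1's arm rising from its base at scene (385,162) through (401,119) and (418,67) to (457,0). I'll find its 3D line by intersecting the viewing planes, because the arm has to pass it.

Run:
```python
from h import *
np.set_printoptions(precision=3,suppress=True)
rng=np.random.default_rng(0)
def plane(n,uvs):
    o=ray(n,uvs[0])[0]; D=np.array([ray(n,u)[1] for u in uvs]); nn=np.linalg.svd(D)[2][2]; return nn,nn@o
t0=np.array([(475,220),(510,210),(545,202)],float); s0=np.array([(385,162),(401,119),(418,67),(457,0)],float)
out=[]
for i in range(200):
    k=1.5*(i>0)
    a,ca=plane("top",t0+rng.normal(0,k,t0.shape)); b,cb=plane("scene",s0+rng.normal(0,k,s0.shape))
    r=[]
    for z in(.1,.25,.4,.55): r.append(np.linalg.solve(np.c_[a[:2],b[:2]].T,[ca-a[2]*z,cb-b[2]*z]))
    out.append(r)
out=np.array(out); print(out[0],"\nmed",np.median(out,0),"\nstd",out.std(0))
for uv in[(512,345),(525,320),(553,373)]: print("pot",[onz("top",uv,z) for z in(.1,.2)])
im=cv2.imread("pics/top0.png"); cv2.imwrite("pics/t2.png",cv2.resize(im[140:390,400:560],None,fx=2.4*1.5,fy=2.4*1.0*1.5)[:600] if 0 else cv2.resize(im[140:390,320:560],None,fx=2.4,fy=2.4))
```

```text
[[ 0.46  -0.137]
 [ 0.448 -0.15 ]
 [ 0.437 -0.163]
 [ 0.425 -0.177]] 
med [[ 0.46  -0.137]
 [ 0.448 -0.15 ]
 [ 0.436 -0.161]
 [ 0.424 -0.175]] 
std [[0.009 0.019]
 [0.005 0.011]
 [0.008 0.016]
 [0.014 0.028]]
pot [array([ 0.265, -0.215,  0.1  ]), array([ 0.265, -0.174,  0.2  ])]
pot [array([ 0.306, -0.235,  0.1  ]), array([ 0.302, -0.191,  0.2  ])]
pot [array([ 0.223, -0.292,  0.1  ]), array([ 0.228, -0.241,  0.2  ])]
```

View pics/t2.png

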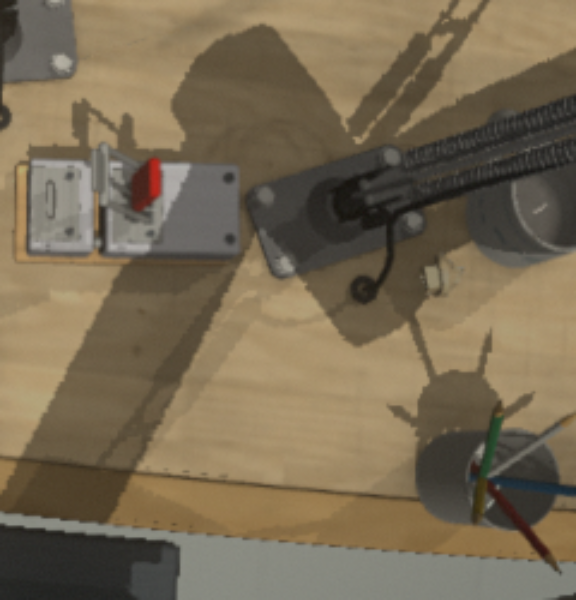

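The top view confirms the lamp's pole at roughly (0.44,-0.15) and the pencil pot near (0.27,-0.22). I'll retract and rise first, then turn the gripper slim before crossing between them.

>>> arm_command(linear=[[0,4,-1.5],[0,4,-1.5],[0,4,-1.5],[0,4,-1.5],[0,4,-1],[0,4,-1],[0,0,0],[0,0,0],[0,0,0],[0,0,0],[0,0,0],[0,0,0]], twist=[0,0,0,0,0,0,0.14,0.14,0.14,0.14,0.14,0.1], jaw=[0,0,0,0,0,0,0,0,0,0,0,0], newtons=10)

```text
t: 1.3
eef_pos: [0.1737, -0.3431, 0.3022]
orientation: [-0.0, 0.167, 0.986, 0.0]
contact_force: [-0.2, 1.4, 0.6]
width: 0.0026
grasp_force: 0.0
```

>>> arm_command(linear=[[-2,4,0],[-2,4,0],[-2,4,0],[-0.9,4.5,0],[-0.9,4.5,0],[-0.9,4.5,0],[0.5,4.4,0],[0.5,4.4,0],[0.5,4.4,0],[1,2.8,0],[1,2.8,0]], twist=[0,0,0,0,0,0,0,0,0,0,0], jaw=[0,0,0,0,0,0,0,0,0,0,0])

```text
t: 2.4
eef_pos: [0.3667, 0.0602, 0.3022]
orientation: [-0.0, 0.164, 0.986, -0.0]
contact_force: [0.6, -0.1, -0.4]
width: 0.0006
grasp_force: 0.0
```

>>> arm_command(linear=[[0,0,0],[0,0,0],[0,0,0],[0,0,0],[0,0,0],[0,0,0],[0,0,0]], twist=[-0.14,-0.14,-0.14,-0.14,-0.14,-0.14,-0.14], jaw=[0,0,0,0,0,0,0])

```text
t: 3.1
eef_pos: [0.3668, 0.0585, 0.3022]
orientation: [-0.0, -0.321, 0.947, 0.0]
contact_force: [-0.2, 0.4, 0.7]
width: 0.0001
grasp_force: 0.0
```

>>> arm_command(linear=[[0,0,0],[0,0,0],[0,0,0],[0,0,0],[0,0,0],[0,0,0],[0,0,0],[0,0,0]], twist=[-0.14,-0.14,-0.14,-0.14,-0.14,-0.14,-0.14,0], jaw=[0,0,0,0,0,0,0,0])

```text
t: 3.9
eef_pos: [0.3669, 0.0585, 0.3023]
orientation: [0.0, 0.727, -0.686, -0.0]
contact_force: [-1.1, 0.2, 0.2]
width: 0.0005
grasp_force: 0.0
```

>>> arm_command(linear=[[1.35,-3.7,0],[1.35,-3.7,0],[0,0,2.8],[0,0,2.8],[0,0,2.8],[0,0,2.8],[0,0,0]], twist=[0,0,0,0,0,0,-0.03], jaw=[0,0,0,0,0,0,0])

```text
t: 4.6
eef_pos: [0.4397, 0.0349, 0.1864]
orientation: [0.004, 0.736, -0.677, -0.002]
contact_force: [-0.3, -0.4, -0.4]
width: 0.0002
grasp_force: 0.0
```

Run:
```python
from h import *
a=save("scene","s3f.png"); b=save("top","t3f.png")
A=cv2.resize(a[100:260,260:420],None,fx=2.5,fy=2.5,interpolation=2); B=cv2.resize(b[150:310,290:450],None,fx=2.5,fy=2.5,interpolation=2)
cv2.imwrite("pics/c3.png",np.hstack([A,B])[...,::-1])
```

```text
(no output)
```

View pics/c3.png

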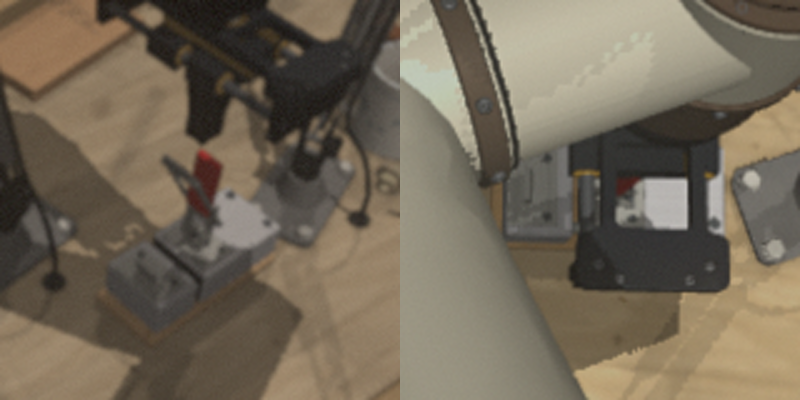

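Both panels agree: the closed fingers hang just above the red lever and behind the loop, with the lamp clear to the right. I'll descend and push the loop along its arc.

>>> arm_command(linear=[[0,0,1.1],[0,0,1.1],[0,0,0],[-0.35,-0.1,0.1],[-0.35,-0.1,0.1],[-0.43,0,0.27],[-0.43,0,0.27],[-0.43,0,0.27],[-0.37,0,0.35],[-0.37,0,0.35],[-0.37,0,0.35],[0,0,0]], twist=[0,0,0,0,0,0,0,0,0,0,0,0], jaw=[0,0,0,0,0,0,0,0,0,0,0,0])

```text
t: 5.9
eef_pos: [0.4415, 0.0672, 0.1473]
orientation: [0.001, 0.738, -0.675, -0.0]
contact_force: [0.0, -1.1, 0.4]
width: 0.0004
grasp_force: 0.0
```

Run:
```python
from h import *
a=save("scene","s4f.png"); cv2.imwrite("pics/c4.png",cv2.resize(a[120:250,270:420],None,fx=4.5,fy=4.5,interpolation=2)[...,::-1])
```

```text
(no output)
```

View pics/c4.png

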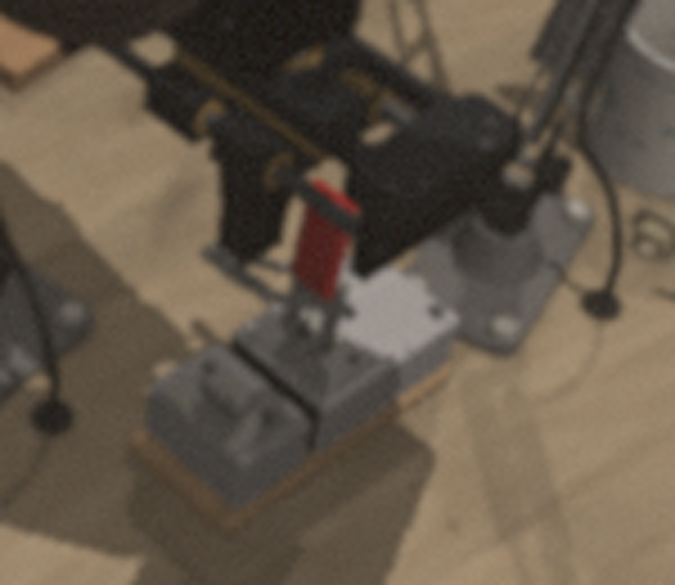

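The loop (bar at about (230,265) in the crop) is swinging down in front of the fingers with a force of only about 1 N, and the lever is still upright. I'll continue along the arc.

>>> arm_command(linear=[[-0.3,0,0.5],[-0.3,0,0.5],[-0.3,0,0.5],[-0.3,0,0.5],[-0.2,0,0.5],[-0.2,0,0.5],[0,0,0],[0,0,0]], twist=[0,0,0,0,0,0,0,0], jaw=[0,0,0,0,0,0,0,0])

```text
t: 6.75
eef_pos: [0.4405, 0.0829, 0.1179]
orientation: [0.0, 0.738, -0.675, 0.0]
contact_force: [-1.0, 0.5, -0.1]
width: 0.0005
grasp_force: 0.0
```

Run:
```python
from h import *
a=save("scene","s5f.png"); cv2.imwrite("pics/c5.png",cv2.resize(a[120:250,270:420],None,fx=4.5,fy=4.5,interpolation=2)[...,::-1])
```

```text
(no output)
```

View pics/c5.png

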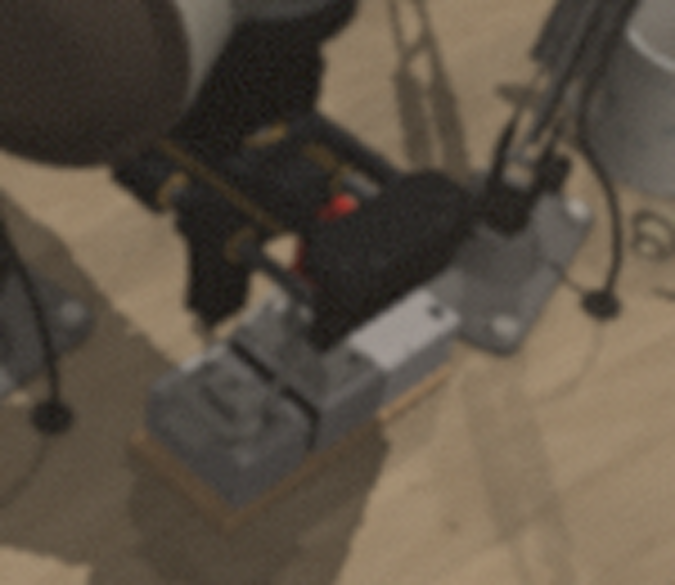

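In the crop the loop has dropped: its bar and tab now lie round the keeper at about (215,405), and the lever is still up. I'll back off to the lever's face and check the hooking with one composite view.

>>> arm_command(linear=[[0.6,0,-0.6],[1,0,-0.3],[1,0,0],[0.7,0,0],[0,0,0]], twist=[0,0,0,0,0], jaw=[0,0,0,0,0])

```text
t: 7.3
eef_pos: [0.4432, 0.0488, 0.1269]
orientation: [0.0, 0.737, -0.676, -0.0]
contact_force: [-0.5, -0.6, -0.5]
width: 0.0003
grasp_force: 0.0
```

Run:
```python
from h import *
a=save("scene","s6f.png"); b=save("top","t6f.png"); a0=cv2.imread("pics/scene0.png")[...,::-1]
C=lambda i:cv2.resize(i[180:250,295:361],(396,420),interpolation=2)
cv2.imwrite("pics/c6.png",np.hstack([C(a0),C(a)])[...,::-1])
# projected bar ends if hooked (x~.052,z .052) in crop px
o=np.array([.444,.0175]);ex=np.array([-.0925,.9957]);ey=np.array([-.9957,-.0925])
for x in(.045,.052,.059):
  for y in(-.02,.02): p=proj("scene",np.r_[o+x*ex+y*ey,.052])[0]; print(x,y,(p-[295,180])*6)
```

```text
0.045 -0.02 [124.87987478 129.31537557]
0.045 0.02 [204.78663824 196.36118282]
0.052 -0.02 [110.54771782 138.77612188]
0.052 0.02 [190.43433983 206.27231801]
0.059 -0.02 [ 96.11171597 148.30441908]
0.059 0.02 [175.97444524 216.25541245]
```

View pics/c6.png

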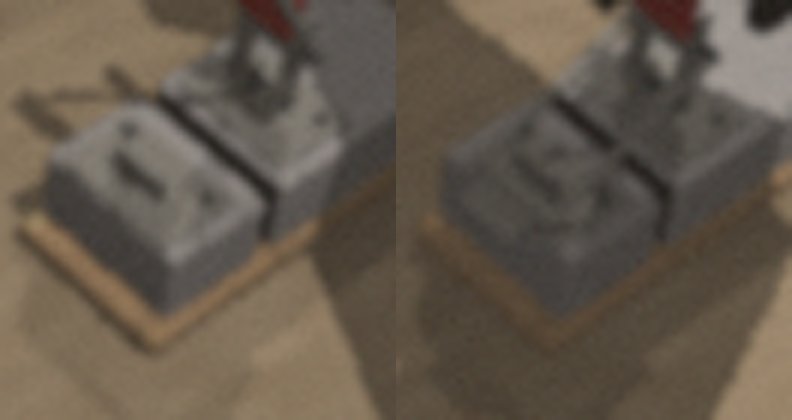

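The right panel shows the loop lying down across the gap, with a wire at (615,155) and the bar at about (510–600,150–200). That matches the predicted hooked position. Now I'll push the lever along its arc.

>>> arm_command(linear=[[0.6,0,0.3],[0.6,0,0.3],[0.53,0,0],[0.53,0,0],[0.53,0,0],[0.52,0,0.12],[0.52,0,0.12],[0.52,0,0.12],[0.47,0,0.25],[0.47,0,0.25],[0.47,0,0.25]], twist=[0,0,0,0,0,0,0,0,0,0,0], jaw=[0,0,0,0,0,0,0,0,0,0,0])

```text
t: 8.5
eef_pos: [0.4486, -0.0076, 0.1096]
orientation: [-0.0, 0.738, -0.675, 0.0]
contact_force: [-0.1, 2.6, 0.8]
width: 0.0005
grasp_force: 1.4
```

>>> arm_command(linear=[[0.4,0,0.33],[0.4,0,0.33],[0.4,0,0.33],[0.28,0,0.45],[0.28,0,0.45],[0.28,0,0.45],[0,0,0]], twist=[0,0,0,0,0,0,0], jaw=[0,0,0,0,0,0,0])

```text
t: 9.2
eef_pos: [0.4494, -0.0283, 0.0855]
orientation: [0.001, 0.737, -0.676, -0.001]
contact_force: [-0.4, 0.1, -0.7]
width: 0.0003
grasp_force: 0.0
```

>>> arm_command(linear=[[0.15,0,0.43],[0.15,0,0.43],[0.15,0,0.43],[0,0,0.2],[0,0,0],[0,0,0]], twist=[0,0,0,0,0,0], jaw=[0,0,0,0,0,0])

```text
t: 9.8
eef_pos: [0.4507, -0.0321, 0.0715]
orientation: [-0.0, 0.738, -0.675, 0.0]
contact_force: [-0.6, -0.1, 0.4]
width: 0.0005
grasp_force: 0.0
```

>>> arm_command(linear=[[0,0,-2],[0,0,-4],[0,0,-4],[0,0,-4],[0,0,-4],[0,3,0],[0,3,0],[0,0,0]], twist=[0,0,0,0,0,0,0,0], jaw=[0,0,0,0,0,0,0,0])

```text
t: 10.6
eef_pos: [0.3879, -0.0378, 0.2518]
orientation: [-0.001, 0.738, -0.675, -0.0]
contact_force: [0.1, -0.3, -0.7]
width: 0.0005
grasp_force: 0.0
```

Run:
```python
from h import *
np.set_printoptions(precision=4,suppress=True)
o=np.array([.444,.0175]);ex=np.array([-.0925,.9957]);ey=np.array([-.9957,-.0925])
ims={n:save(n,n+"7.png") for n in("scene","top")}
W=lambda x,y,z:np.r_[o+x*ex+y*ey,z]
for n,im in ims.items():
    h=cv2.cvtColor(im,cv2.COLOR_RGB2HSV); m=cv2.inRange(h,(0,130,50),(6,255,255))|cv2.inRange(h,(174,130,50),(180,255,255))
    k,_,st,ce=cv2.connectedComponentsWithStats(m)
    for i in range(1,k):
        if st[i,4]>30:
            d=onz(n,ce[i],.071); print(n,st[i].tolist(),ce[i],"box",(d[:2]-o)@ex,(d[:2]-o)@ey)
    print("expected grip",proj(n,[W(-.044,-.013,.071),W(-.1,-.013,.071),W(-.1,.013,.071),W(-.044,.013,.071)]))
# gap: dark profile along box x on top surface z=.047, y=+/-.026, before/after
for f in("scene0","scene7"):
    g=cv2.cvtColor(cv2.imread(f"pics/{f}.png"),cv2.COLOR_BGR2GRAY).astype(np.float32)
    for y in(.024,.028,-.026):
        xs=np.arange(.008,.041,.002); P=np.array([proj("scene",W(x,y,.047))[0] for x in xs],np.float32)
        print(f,y,cv2.remap(g,P[None,:,0].copy(),P[None,:,1].copy(),1)[0].round().astype(int))
```

```text
scene [347, 170, 23, 17, 192] [358.1979 178.1302] box -0.06105211108978663 0.0006990694242407797
scene [99, 260, 14, 15, 103] [104.9029 265.0291] box 0.4631370811387149 -0.1419458098138682
scene [109, 280, 23, 29, 351] [120.037  293.1197] box 0.46802267394223296 -0.07142940945237049
expected grip [[348.2782 178.1688]
 [365.3612 166.9249]
 [374.1378 173.2955]
 [357.0882 184.8754]]
top [113, 121, 14, 14, 131] [119.7786 127.4351] box 0.44312187147345844 -0.1602006756072602
top [106, 149, 16, 36, 397] [113.0126 166.2645] box 0.4480495934831094 -0.08940437885109878
top [524, 342, 24, 30, 86] [534.8605 355.6279] box -0.26808177367956115 0.22051995703304644
expected grip [[402.5303 215.467 ]
 [435.4578 216.0432]
 [435.9638 231.4281]
 [402.8582 230.9426]]
scene0 0.024 [120 119 117 114 103  87  62  42  56  87 114 127 125 119 111 107 105]
scene0 0.028 [132 134 134 127 114  91  62  45  49  69 101 119 122 121 118 119 118]
scene0 -0.026 [113 110 107 107 101  82  58  59  74  98 118 132 133 130 120 108 102]
scene7 0.024 [79 77 77 75 72 73 76 80 85 88 88 84 83 82 80 81 82]
scene7 0.028 [89 87 86 83 77 74 75 83 88 90 90 91 90 89 89 91 90]
scene7 -0.026 [89 81 78 79 74 74 76 81 82 82 80 78 77 76 78 81 80]
```

The grip lies flat on its expected spot (centre at box x = -61 mm) and the dark gap between the halves has gone. The arm is clear, so I'm handing in.

```bash
python3 -c "
from h import *
print(order.sign_off())"
```

```text
the job is handed in; nothing more can be done
None
```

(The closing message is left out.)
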